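# Fit the sealing plug and hold the split housing closed on its dowels

## Robot

A 6-joint arm with a two-finger parallel gripper is mounted at the origin on a cart in front of the work surface, level with it; the furniture and walls round the work are solid. World frame = base frame: x ahead of the robot, y to its left, z up, the work surface at z = 0. Lengths are in m, angles in rad, forces in N, time in s.
With the tool pointing down it reaches from about 0.35 to 0.85 m from the base axis. Payload 8.1 kg.
Tool frame: the origin (TCP) lies midway between the tips of the shut fingers; the grasp point (between the pads) lies robot.grasp_offset behind it (robot.grasp_offset is the distance from the TCP to the grasp point, in m); z points along the fingers, y is the direction in which the jaws open and shut (so a half turn about z gives the same grasp; the last joint's range is limited). The gripper opens to 93 mm and grips with 3 to 60 N. Pads are 15 mm wide; open, the fingers measure 128 mm over their backs; the gripper's body (75 mm by 188 mm) begins 65 mm behind the grasp point.
Start: joints at [-1.331, 0.13, 1.488, -0, 1.523, -0.085], TCP at [0.191, -0.569, 0.219] pointing down, gripper open.
Joint ranges: [-2.96, 2.96], [-0.89, 2.26], [0.02, 2.5], [-1.34, 4.48], [0, 2.73], [-2.66, 2.66]. Speed limits (rad/s): [2.39, 2.39, 2.79, 3.14, 3.14, 3.14].

## Interface

Orientations are given as a rotation vector (axis times angle).
In Python, from plant import robot gives the robot as it stands.
- The arm moves only by the shell command python3 -m handwheel 'ROWS' [OPENING] [FORCE]. ROWS is text: rows parted by semicolons, each of 6 numbers parted by spaces: the shift along the world's x, y, z each as a share of 0.3 m, from -1 to 1, then the turn, a rotation vector about the world's x, y, z each as a share of 45 degrees, from -1 to 1. A call has 1 to 5 rows; each row is the pose to reach, as a shift and turn from the pose commanded when the call began; what a row does not reach only later rows make up. A row lasts 1/10 s, in which the tool goes at most 50 mm and 8.59 degrees, less where a joint would pass 70% of its speed; a pose out of reach is approached as far as the arm can. A call with a number of a shift or a turn outside -1 to 1 is refused whole. A call with a gripper value outside its range is refused whole. OPENING is the closure, from -1 (fully open) to 1 (shut), set as the call begins (- or left out, the last holds). The fingers move at their own pace and stop on an object; FORCE is the grip in N (left out, the last holds). Time passes only in rows, so rows that repeat a pose let the fingers close. It gives the time, the measured TCP pose, the force and the opening at its end, in the units of the state.
- robot.read_state(): the state, without advancing time (a new reading comes with each control period).
- robot.read_camera(name): name is "side" or "top" or "wrist"; returns (picture, depth): 400x640x3 uint8, red, green, blue; 400x640 float32, m along the optical axis (not along the pixel's ray), 0 where there is no reading.
- robot.camera_model(name): a dict with "camera_matrix" (3x3 intrinsics, pixels), "pose" (4x4, takes a point from camera to world coordinates); the wrist camera has in their place "tool_from_camera" (4x4, takes a point from camera to tool coordinates, whose origin is the TCP and whose axes are the flange's). Camera axes: x right, y down, z forward; pixel columns grow to the right and rows downward; lengths in m; the calibration is good to about 2 mm. A picture is of the moment at which its call begins: read the wrist's pose just before it. camera_model takes no time and is no camera call.
- robot.close_job(): hands the job in, once; it reports no verdict.
Trained networks look in the newest picture that a camera, given by its name, has taken for a name from the list of things; names that differ only in an ending like _2 or _b are one class to them, and where a whole thing is asked for, a point or a joint stands for the part that bears it (a point fixed in the world has none). Each returns a list of dicts, best first, with "conf" (0 to 1); they miss things now and then, are a little off and sometimes report something else, mostly with a low value. They report only what shows in the picture. A call takes as long as a camera call.
- robot.look_for(camera, query): "rect" ([centre column, centre row, width, height] in pixels, round what is visible of it).
- robot.silhouettes(camera, query): "pixels" (400x640 bool, what is visible of it) and "rect" ([centre column, centre row, width, height] in pixels, round what is visible of it).
- robot.tip_of(camera, query): "at" ([row, column] in pixels: a listed point, or the origin of a listed thing).
The state is a dict: "t": time; "q": joint angles; "dq": joint speeds; "joint_torque": joint torques, N m; "tool_pos": TCP position; "orientation": TCP orientation; "force": force on the tool from outside, world axes, zero at the start; "wrist_torque": the same for the moment, N m; "opening": finger opening in m.
Only numpy, scipy, OpenCV 4.12 (cv2) and the standard library are available. Lean on these libraries where they do the work, as an engineer would, in place of code of your own. Each camera call takes 0.05 s, during which the arm holds its last target.

## Task

Close the split sensor housing: take the orange tapered plug from its stand and set it fully into the round well in the middle of the grey lower half, let go of it, then pick up the blue upper half, fit it over the two steel dowels of the lower half (either way round) and press it all the way down against the spring pins until the two halves meet flush. Finish while still holding it pressed shut: do not let go at the end, because the springs would open the joint again. Leave the other things on the bench where they are.

Things in the scene. Friction and masses are not known exactly. Their poses are not given: they have to be found in the camera images.
- parting_face (a point): Centre of the flat top (parting) face of the grey lower half, 36 mm above the bench, at the mouth of its round well, which is 24 mm in diameter and 25 mm deep. The half is 80 mm (its x) x 124 mm (its y), z up, and is fixed in an aluminium nest 104 x 150 mm. Four brass spring pins, 8 mm in diameter, stand 6 mm above the face at x = +-27, y = +-30 mm.
- dowel_tip (a point): Tip of one of the two steel dowels of the lower half, at y = +48 mm of the parting face; the other stands at y = -48 mm. Each is 9 mm in diameter and stands 22 mm above the face, the upper 8 mm conical to a 3 mm tip.
- contact_pins (a joint): How far the four spring pins (which move together) are pushed down, m: 0 free, 0.006 flush with the face, when the halves meet. They start to give at 3 N and take 8 N in all when flush; the upper half's own weight (about 2 N) leaves the joint about 6 mm open.
- plug_knob (a point): Centre of the grip knob of the orange plug, on its axis (z up). Knob 20 mm in diameter, 26 mm tall. Below it a flange 29 mm in diameter, 4 mm thick, its underside 17 mm below this point; then a shank 24 mm long, tapering from 22 to 13 mm in diameter. 60 g. It starts upright in the 24 mm hole of a fixed aluminium stand 60 x 60 x 30 mm, flange on its top.
- upper_hood (a point): Centre of the hollow hood (44 mm in x, 56 in y, 30 tall) of the loose blue upper half, z up; grip across the 44 mm. Under the hood a flange 80 (x) x 124 (y) x 14 mm, underside 29 mm below this point, open inside (36 x 48, 40 high), with 11 mm dowel holes through it at y = +-48 mm. About 180 g, lies flat. Flush: this point is 29 mm above the parting face, dowels show 8 mm.
- stamp: Bystander: rubber stamp with red knob, 24 x 34 x 56 mm; origin under its centre.
- red_lid_jar: Bystander: small white jar with red lid, 46 mm in diameter, 50 mm tall; origin under its centre.
- loupe: Bystander: black loupe, 38 mm in diameter, 28 mm tall; origin under its centre.
- calculator: Bystander: black pocket calculator, 118 (x) x 72 x 14 mm; origin under its centre.
- tape: Bystander: roll of amber tape lying flat, 95 mm in diameter, 19 mm tall; origin under its centre.

How it is judged:
On the way, in this order (a step that is already met when the one before it is completed fails the run):
1. the plug is fully down in the well of the lower half and let go (z of plug_knob in the frame of parting_face between 0.014 and 0.0195 m and horizontal distance between plug_knob and parting_face below 0.003 m and angle between plug_knob's own z axis and vertical below 0.1 rad and contact force between the fingers and plug below 0.1 N), for 0.2 s.
2. the upper half is located on both dowels (z of upper_hood in the frame of parting_face between 0.026 and 0.039 m and horizontal distance between upper_hood and parting_face below 0.003 m and angle between the y axis of upper_hood and the y axis of parting_face, either way round below 0.06 rad), for 0.1 s.
At the end, for the whole second after the job is handed in: The robot still presses the upper half (over 2 N), at rest on both dowels (3 mm, 0.06 rad; 0.05 rad level), joint closed within 1.8 mm, spring pins down over 4 mm; the plug upright (0.1 rad) in the well, flange down on the face (2.5 mm high, 3 mm sideways) (z of plug_knob in the frame of parting_face between 0.014 and 0.0195 m and horizontal distance between each of plug_knob, upper_hood and parting_face below 0.003 m and angle between plug_knob's own z axis and vertical below 0.1 rad and z of upper_hood in the frame of parting_face between 0.026 and 0.0308 m and angle between the y axis of upper_hood and the y axis of parting_face, either way round below 0.06 rad and angle between upper_hood's own z axis and vertical below 0.05 rad and value of joint contact_pins above 0.004 m and contact force between any of the fingers, the arm and upper_half above 2 N and linear speed of upper_half below 0.02 m/s); the arm keeps its last pose, push and grip.
It fails at once if a bystander is pushed more than 30 mm from its place (distance of any of stamp, red_lid_jar, loupe, calculator, tape from where it was at the start of the episode above 0.03 m).
It also fails if it takes over 62 s, if anything falls off the work surface, if the arm or the gripper's body presses on something with over 40 N, if the wrist force passes 120 N, or if a joint passes its speed limit or range.

## Working session

There is one attempt and no reset: what is moved stays moved. The work goes in short steps, Python scripts to look and compute and a shell command to move; the robot and the scene stay as the last step left them, time stands still between calls to the robot, and variables do not carry over. Pictures are saved under pics/ and viewed, and the job is handed in when it is done.

```bash
ls; mkdir -p pics; cat > h.py <<'E'
import numpy as np, cv2
from scipy.spatial.transform import Rotation as R
from plant import robot
def snap(cam,fn=None):
    s=robot.read_state(); p,d=robot.read_camera(cam)
    if fn: cv2.imwrite('pics/'+fn,p[:,:,::-1])
    m=robot.camera_model(cam); K=np.array(m['camera_matrix'])
    if cam=='wrist':
        T=np.eye(4);T[:3,:3]=R.from_rotvec(s['orientation']).as_matrix();T[:3,3]=s['tool_pos'];P=T@np.array(m['tool_from_camera'])
    else: P=np.array(m['pose'])
    return p,d,K,P
def ray_at_z(K,P,u,v,z):
    r=P[:3,:3]@np.linalg.inv(K)@np.array([u,v,1.]);o=P[:3,3]
    return o+r*(z-o[2])/r[2]
def cloud(d,K,P):
    v,u=np.mgrid[0:d.shape[0],0:d.shape[1]]
    X=np.stack([(u-K[0,2])/K[0,0]*d,(v-K[1,2])/K[1,1]*d,d],-1)
    W=X@P[:3,:3].T+P[:3,3]; W[d<=0]=np.nan
    return W
def proj(K,P,w):
    c=P[:3,:3].T@(np.array(w)-P[:3,3]); q=K@c; return q[:2]/q[2]
E
python3 - <<'E'
from h import *
print(robot.read_state(), robot.grasp_offset)
for c in ['top','side','wrist']:
    p,d,K,P=snap(c,c+'0.png'); print(c,K.round(1).tolist(),P.round(3).tolist())
    np.savez(f'{c}0.npz',p=p,d=d,K=K,P=P)
E
```

```text
pics
{'t': 0.0, 'q': array([-1.33137264e+00,  1.31144842e-01,  1.48927394e+00, -3.31683478e-05,
        1.52299584e+00, -8.54008729e-02]), 'dq': array([ 1.84259505e-03,  7.00550028e-04, -3.21986531e-04, -5.01770043e-05,
       -1.13723310e-03, -4.87746196e-04]), 'joint_torque': array([-1.87318906e-04, -5.59835386e+01, -4.91760814e+01,  7.67619233e-02,
        3.55629169e-02, -1.94712729e-04]), 'tool_pos': array([ 0.19135912, -0.56806731,  0.21760013]), 'orientation': array([-3.09845901e+00, -5.07702219e-01,  2.71912205e-04]), 'force': array([-0.83553767, -0.70817531,  0.42833949]), 'wrist_torque': array([ 0.03588648, -0.03487075, -0.04858898]), 'opening': 0.09300419340177801} 0.0188
top [[434.0, 0.0, 319.0], [0.0, 434.0, 201.0], [0.0, 0.0, 1.0]] [[-0.023, -0.985, 0.173, 0.34], [-1.0, 0.022, -0.008, -0.073], [0.004, -0.174, -0.985, 1.313], [0.0, 0.0, 0.0, 1.0]]
side [[371.0, 0.0, 317.5], [0.0, 371.0, 202.6], [0.0, 0.0, 1.0]] [[-0.987, -0.073, 0.14, 0.455], [-0.158, 0.395, -0.905, 0.799], [0.01, -0.916, -0.401, 0.451], [0.0, 0.0, 0.0, 1.0]]
wrist [[324.9, 0.0, 323.7], [0.0, 324.9, 204.3], [0.0, 0.0, 1.0]] [[0.318, -0.919, -0.233, 0.256], [-0.948, -0.309, -0.076, -0.546], [-0.002, 0.245, -0.97, 0.384], [0.0, 0.0, 0.0, 1.0]]
```

View pics/top0.png

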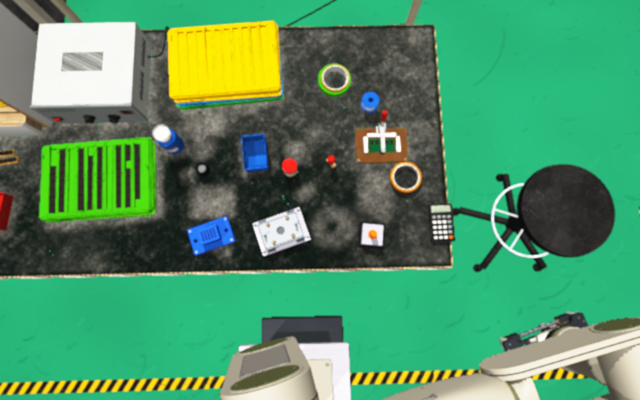

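View pics/side0.png

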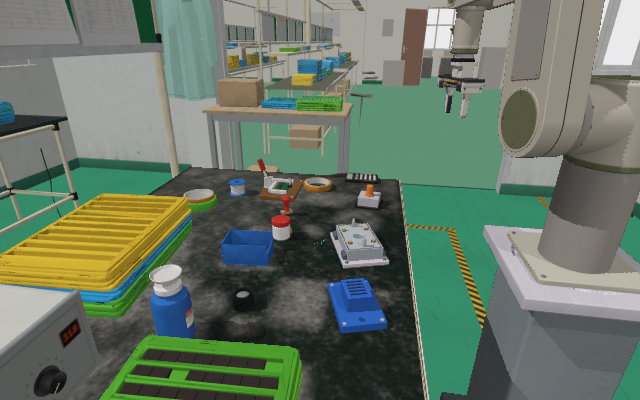

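View pics/wrist0.png

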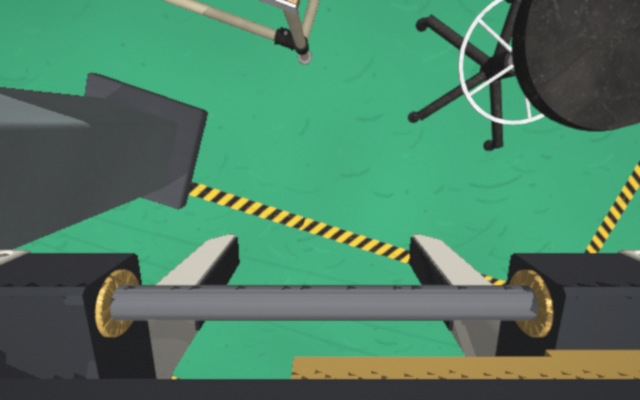

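The top view shows the plug and its stand at about (372,235), the lower half in its nest at (281,231) and the blue upper half at (211,235). The calculator is at (441,222) and the tape at (406,178).

```bash
python3 - <<'E'
from h import *
Z=dict(np.load('top0.npz'));K,P,d=Z['K'],Z['P'],Z['d']
W=cloud(d,K,P)
p,d,K,P=snap('top')
for n,z in [('plug_knob',.064-.0+.0),('parting_face',.036),('dowel_tip',.058),('upper_hood',.029)]:
    for r in robot.tip_of('top',n)[:3]:
        v,u=r['at']; print(n,r['conf'],round(u,1),round(v,1),ray_at_z(K,P,u,v,z).round(4), W[int(round(v)),int(round(u))].round(4))
def box(m,lab):
    ys,xs=np.nonzero(m); pts=W[ys,xs]; pts=pts[~np.isnan(pts[:,0])]
    print(lab,np.percentile(pts,[2,50,98],axis=0).round(4).tolist()); return pts
for n in ['plug_knob','upper_hood','contact_pins','calculator','tape','stamp','red_lid_jar','loupe']:
    for r in robot.silhouettes('top',n)[:1]:
        pts=box(r['pixels'],n+' %.2f'%r['conf']+str(np.round(r['rect'],1)))
        rr=cv2.minAreaRect(pts[:,:2].astype(np.float32)*1000); print('   minrect',rr)
print(robot.read_state()['t'])
E
```

```text
plug_knob 0.42 372.1 233.2 [ 0.4623 -0.2349  0.064 ] [ 0.4628 -0.2345  0.0644]
parting_face 0.67 282.5 229.7 [0.4813 0.0256 0.036 ] [0.4829 0.0289 0.0133]
dowel_tip 0.81 263.4 238.8 [0.4537 0.0793 0.058 ] [0.455 0.083 0.037]
upper_hood 0.58 206.9 235.3 [0.4704 0.2499 0.029 ] [0.4699 0.2463 0.0423]
upper_hood 0.93[212.7 235.4  48.8  35.1] [[0.4257, 0.1791, 0.0094], [0.4708, 0.2346, 0.0171], [0.5198, 0.2987, 0.0491]]
   minrect ((473.2027587890625, 240.40321350097656), (79.84375762939453, 122.88302612304688), 18.130495071411133)
contact_pins 0.74[404.6 178.3  33.8  29.8] [[0.5928, -0.3974, 0.002], [0.6388, -0.3525, 0.0197], [0.6843, -0.3061, 0.0266]]
   minrect ((639.4056396484375, -351.62774658203125), (93.59599304199219, 94.6983871459961), 78.20951843261719)
calculator 0.74[441.6 223.9  26.5  42.8] [[0.4393, -0.4908, -0.0043], [0.4961, -0.4518, 0.0129], [0.5558, -0.4174, 0.019]]
   minrect ((533.7799072265625, -588.0558471679688), (172.61912536621094, 382.99847412109375), 23.52321434020996)
stamp 0.51[332.6 161.9   4.3  13.1] [[0.6793, -0.1332, 0.014], [0.6866, -0.1254, 0.0541], [0.6965, -0.1138, 0.0612]]
   minrect ((686.9981079101562, -123.45608520507812), (19.44673728942871, 19.388099670410156), 88.96826171875)
red_lid_jar 0.74[290.4 168.8  14.1  17.5] [[0.6519, -0.0176, 0.0225], [0.6695, 0.0004, 0.0509], [0.6923, 0.0195, 0.0572]]
   minrect ((672.32568359375, 0.5831298828125), (41.8990592956543, 42.23540115356445), 2.1179444789886475)
loupe 0.45[204.  172.1  14.8  15.1] [[0.6593, 0.2527, 0.0038], [0.6736, 0.2675, 0.0259], [0.6916, 0.2841, 0.0337]]
   minrect ((675.3026123046875, 267.8455810546875), (34.1119384765625, 33.799903869628906), 84.76882934570312)
0.8
```

```bash
python3 - <<'E'
from h import *
p=np.load('top0.npz')['p'][200:270,180:400,::-1]
cv2.imwrite('pics/topcrop.png',cv2.resize(p,None,fx=3.6,fy=3.6,interpolation=cv2.INTER_CUBIC))
E
```

```text
(no output)
```

View pics/topcrop.png

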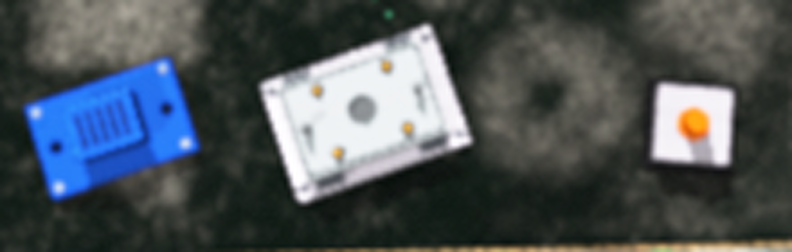

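```bash
python3 -m handwheel '0.5 0.6 -0.1 0 0 0.5;0.5 0.6 -0.1 0 0 0.5;0.5 0.6 -0.1 0 0 0.5;0.5 0.6 -0.1 0 0 0.5;0.5 0.6 -0.1 0 0 0.5' -1 10; python3 -m handwheel '0.4 0.51 -0.1 0 0 0.5;0.4 0.51 -0.1 0 0 0.5;0.4 0.51 -0.1 0 0 0.5;0.4 0.51 -0.1 0 0 0.5;0.4 0.51 -0.1 0 0 0.5'
python3 - <<'E'
from h import *
p,d,K,P=snap('wrist','w1.png');np.savez('w1.npz',p=p,d=d,K=K,P=P)
W=cloud(d,K,P)
for r in robot.tip_of('wrist','plug_knob')[:3]:
    v,u=r['at']; print(r['conf'],u,v,ray_at_z(K,P,u,v,.047).round(4),W[int(v),int(u)].round(4))
for r in robot.silhouettes('wrist','plug_knob')[:2]:
    m=r['pixels']; pts=W[m]; pts=pts[~np.isnan(pts[:,0])]; print(r['conf'],r['rect'],np.percentile(pts,[2,50,98],axis=0).round(4).tolist())
    top=pts[pts[:,2]>.053]; 
    if len(top)>5: print('top',len(top),top.mean(0).round(4),(top.min(0)/2+top.max(0)/2).round(4),cv2.minEnclosingCircle(top[:,:2].astype(np.float32)*1000))
s=robot.read_state();print(s['t'],s['tool_pos'],s['orientation'])
E
```

```text
t: 1.3
tool_pos: [0.3429, -0.3862, 0.1884]
orientation: [-2.941, -1.105, -0.001]
force: [0.7, 0.4, 0.0]
opening: 0.0932
t: 1.8
tool_pos: [0.4636, -0.2308, 0.1576]
orientation: [-2.664, -1.662, -0.002]
force: [-0.6, -0.4, 0.5]
opening: 0.0932
0.92 326.8 211.9 [ 0.4627 -0.2395  0.047 ] [ 0.464  -0.235   0.0607]
0.77 [326.5, 208.8, 32.2, 36.1] [[0.4509, -0.2481, 0.0305], [0.4648, -0.2341, 0.0572], [0.4762, -0.2244, 0.0616]]
top 449 [ 0.4636 -0.237   0.06  ] [ 0.4633 -0.2377  0.0578] ((463.2731628417969, -237.63134765625), 9.882892608642578)
0.29 [421.1, 340.7, 83.1, 34.8] [[0.443, -0.4577, 0.0028], [0.4896, -0.4268, 0.0114], [0.5198, -0.4148, 0.0147]]
1.95 [ 0.46138857 -0.23582508  0.15875979] [ 2.66893528e+00  1.65670169e+00 -7.27508383e-04]
```

View pics/w1.png

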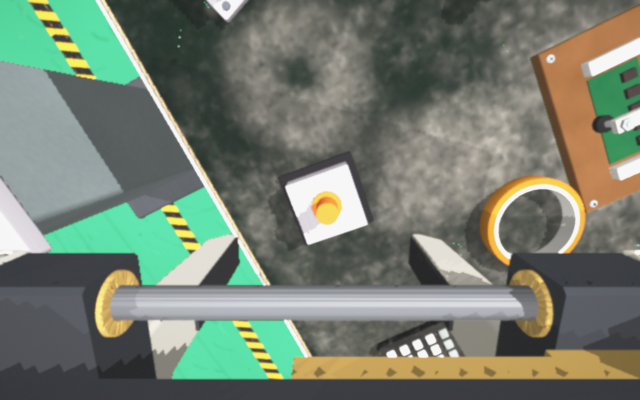

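```bash
python3 -m handwheel '0.007 -0.006 -0.2 0 0 0;0.007 -0.006 -0.2 0 0 0;0.007 -0.006 -0.2 0 0 0;0.007 -0.006 -0.2 0 0 0'
python3 - <<'E'
from h import *
p,d,K,P=snap('wrist','w2.png');np.savez('w2.npz',p=p,d=d,K=K,P=P)
W=cloud(d,K,P)
for r in robot.tip_of('wrist','plug_knob')[:3]:
    v,u=r['at']; print(r['conf'],u,v,ray_at_z(K,P,u,v,.047).round(4),W[int(v),int(u)].round(4))
for r in robot.silhouettes('wrist','plug_knob')[:1]:
    m=r['pixels']; pts=W[m]; pts=pts[~np.isnan(pts[:,0])]; print(r['conf'],r['rect'],np.percentile(pts,[2,50,98],axis=0).round(4).tolist())
    top=pts[pts[:,2]>.055]; 
    if len(top)>5: print('top',len(top),top.mean(0).round(4),cv2.minEnclosingCircle(top[:,:2].astype(np.float32)*1000))
s=robot.read_state();print(s['t'],s['tool_pos'],s['orientation'])
E
```

```text
t: 2.35
tool_pos: [0.4635, -0.2385, 0.0999]
orientation: [2.671, 1.653, 0.0]
force: [-0.1, -0.5, 0.5]
opening: 0.0929
0.97 320.8 222.0 [ 0.4621 -0.2376  0.047 ] [ 0.4636 -0.2336  0.0604]
0.89 [324.5, 221.2, 39.3, 42.4] [[0.4521, -0.2494, 0.0307], [0.4654, -0.2342, 0.0583], [0.4761, -0.2244, 0.0614]]
top 689 [ 0.4636 -0.2371  0.0602] ((463.3817138671875, -237.71405029296875), 9.919502258300781)
2.5 [ 0.46457618 -0.23850205  0.10073882] [2.66798883e+00 1.65340407e+00 2.08365859e-03]
```

View pics/w2.png

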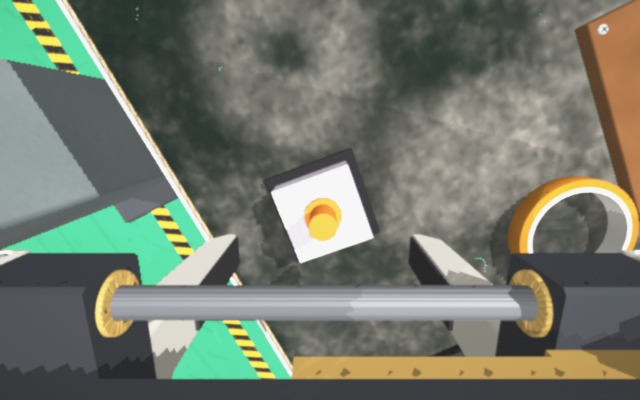

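The plug is at (322,218) in the wrist view, centred between the fingers. I'll descend and grip.

```bash
python3 -m handwheel '0.002 -0.001 -0.1 0 0 0;0.002 -0.001 -0.206 0 0 0;0.002 -0.001 -0.206 0 0 0;0.002 -0.001 -0.206 0 0 0'; python3 -m handwheel '0 0 0 0 0 0;0 0 0 0 0 0;0 0 0 0 0 0;0 0 0 0 0 0;0 0 0 0 0 0' 1 20;  python3 -m handwheel '0 0 0 0 0 0;0 0 0 0 0 0;0 0 0 0 0 0'
```

```text
t: 2.9
tool_pos: [0.4643, -0.2378, 0.0377]
orientation: [-2.67, -1.656, 0.0]
force: [0.3, -0.0, 0.8]
opening: 0.0928
t: 3.4
tool_pos: [0.4644, -0.2378, 0.0372]
orientation: [2.669, 1.656, 0.0]
force: [-0.2, 0.1, -0.0]
opening: 0.0574
t: 3.7
tool_pos: [0.4641, -0.2377, 0.0368]
orientation: [-2.67, -1.656, 0.0]
force: [-0.9, -0.0, -0.4]
opening: 0.0336
```

```bash
python3 -m handwheel '0 0 0 0 0 0;0 0 0 0 0 0;0 0 0 0 0 0;0 0 0 0 0 0' ; python3 -m handwheel '0 0 0.15 0 0 0;0 0 0.3 0 0 0;0 0 0.3 0 0 0;0 0 0.3 0 0 0'
python3 - <<'E'
from h import *
p,d,K,P=snap('wrist','w3.png')
s=robot.read_state();print(s['t'],s['tool_pos'],s['opening'])
E
```

```text
t: 4.1
tool_pos: [0.4641, -0.2377, 0.0368]
orientation: [-2.67, -1.656, 0.0]
force: [-0.2, -0.3, 0.3]
opening: 0.019
t: 4.5
tool_pos: [0.4652, -0.2384, 0.1283]
orientation: [2.667, 1.654, 0.002]
force: [0.4, -0.5, -1.4]
opening: 0.019
4.55 [ 0.46409094 -0.23766691  0.1264806 ] 0.018834756905257908
```

View pics/w3.png

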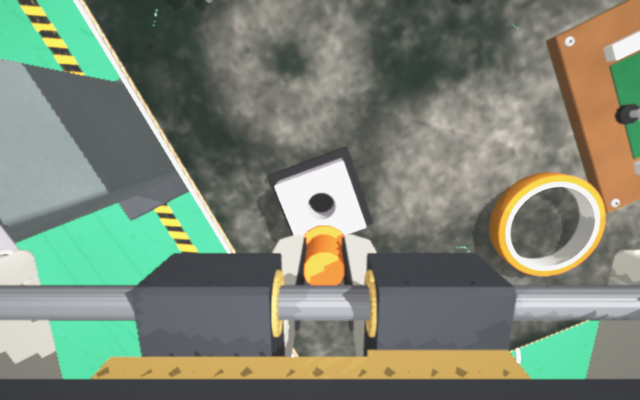

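The plug is in the fingers at (324,255), and the stand hole at (321,205) is empty. Next I move toward the lower half and look at it.

```bash
python3 -m handwheel '0.09 0.59 0.08 0 0 1;0.09 0.59 0.08 0 0 1;0.09 0.59 0.08 0 0 1;0.09 0.59 0.08 0 0 1;0.09 0.59 0.08 0 0 1'; python3 -m handwheel '0 0 0 0 0 0.04;0 0 0 0 0 0.04;0 0 0 0 0 0.04'
python3 - <<'E'
from h import *
p,d,K,P=snap('wrist','w4.png');np.savez('w4.npz',p=p,d=d,K=K,P=P)
W=cloud(d,K,P)
for n,z in [('parting_face',.036),('dowel_tip',.058)]:
  for r in robot.tip_of('wrist',n)[:4]:
    v,u=r['at']; print(n,r['conf'],u,v,ray_at_z(K,P,u,v,z).round(4),W[int(v),int(u)].round(4))
s=robot.read_state();print(s['t'],s['tool_pos'],s['orientation'],s['q'])
E
```

```text
t: 5.05
tool_pos: [0.4905, -0.0568, 0.1492]
orientation: [-1.863, -2.526, -0.0]
force: [-0.4, 0.2, -0.8]
opening: 0.0189
t: 5.35
tool_pos: [0.4902, -0.0605, 0.1492]
orientation: [-1.839, -2.544, 0.002]
force: [-0.5, 0.1, -0.6]
opening: 0.0189
parting_face 0.77 349.5 90.0 [0.4815 0.0351 0.036 ] [0.4821 0.0377 0.0117]
dowel_tip 0.86 353.7 19.6 [0.4676 0.0787 0.058 ] [0.467  0.0787 0.0585]
5.5 [ 0.49078985 -0.06093052  0.15016271] [-1.83930962e+00 -2.54558348e+00  6.68661049e-04] [-2.27237811e-01 -1.13606002e-01  1.85975918e+00  1.21932774e-05
  1.39656549e+00 -5.46636303e-01]
```

View pics/w4.png

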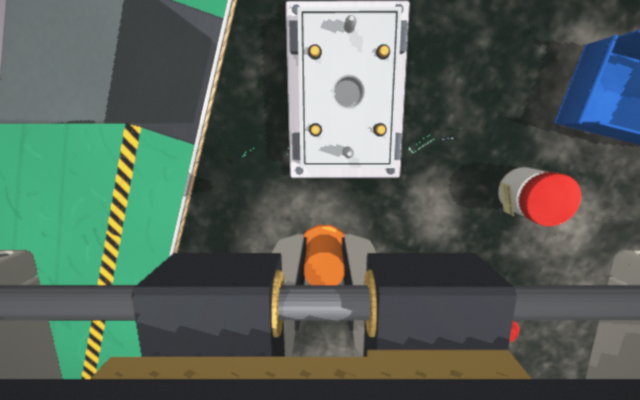

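The well is at about (348,91), the brass pins at (315,51), (383,51), (316,129) and (380,129), and the dowels at (349,20) and (348,152). I'll fit the pose to these.

```bash
cat > low.py <<'E'
from h import *
def fit(p,d,K,P,guess=None,box=None):
    W=cloud(d,K,P)
    hsv=cv2.cvtColor(p,cv2.COLOR_RGB2HSV)
    m=((hsv[...,0]>15)&(hsv[...,0]<32)&(hsv[...,1]>110)&(hsv[...,2]>120)).astype(np.uint8)
    if box: 
        b=np.zeros_like(m); b[box[1]:box[3],box[0]:box[2]]=1; m&=b
    n,l,st,c=cv2.connectedComponentsWithStats(m)
    out=[]
    for i in range(1,n):
        if 20<st[i,4]<400:
            w=ray_at_z(K,P,*c[i],.041); out.append(w); print('pin',c[i].round(1),st[i,4],w.round(4))
    return np.array(out)
E
python3 - <<'E'
from low import *
Z=np.load('w4.npz');p,d,K,P=[Z[k] for k in 'pdKP']
pins=fit(p,d,K,P,box=(285,0,410,180))
print('centre',pins.mean(0),'yaw')
from itertools import combinations
for a,b in combinations(pins,2):
    v=b-a;print(np.linalg.norm(v[:2]).round(4),np.degrees(np.arctan2(v[1],v[0])).round(1))
W=cloud(d,K,P)
# well: dark gray inside face
g=cv2.cvtColor(p,cv2.COLOR_RGB2GRAY); m=np.zeros_like(g); m[72:112,328:368]=(g[72:112,328:368]<165)
n,l,st,c=cv2.connectedComponentsWithStats(m); i=1+st[1:,4].argmax(); print(st[i],c[i],ray_at_z(K,P,st[i,0]+st[i,2]/2-.5,st[i,1]+st[i,3]/2-.5,.036))
# dowel tips highest points
for b in [(325,5,375,40),(325,135,375,165)]:
    w=W[b[1]:b[3],b[0]:b[2]].reshape(-1,3); w=w[w[:,2]>.05]; print(len(w),np.nanmedian(w,0).round(4), w[w[:,2]>np.nanmax(w[:,2])-.004].mean(0).round(4))
f=W[60:120,300:400].reshape(-1,3);print('face z',np.nanmedian(f[:,2]))
h=p[0:185,280:420,::-1]; cv2.imwrite('pics/w4c.png',cv2.resize(h,None,fx=3.2,fy=3.2,interpolation=cv2.INTER_CUBIC))
E
```

```text
pin [383.6  50.2] 85 [0.4968 0.0706 0.041 ]
pin [314.6  50.4] 86 [0.4458 0.0536 0.041 ]
pin [315.1 129.4] 78 [ 0.4646 -0.0033  0.041 ]
pin [380.5 129.2] 76 [0.5157 0.0137 0.041 ]
centre [0.48070686 0.03364044 0.041     ] yaw
0.0538 -161.6
0.0806 -113.6
0.0599 -71.7
0.06 -71.7
0.0805 -29.8
0.0538 18.4
[335  76  29  31 695] [348.66906475  90.65035971] [0.4813631  0.03426161 0.036     ]
122 [0.4655 0.0775 0.0541] [0.4655 0.0783 0.058 ]
93 [ 0.495  -0.012   0.0539] [ 0.4954 -0.012   0.0575]
face z 0.036320490007172135
```

View pics/w4c.png

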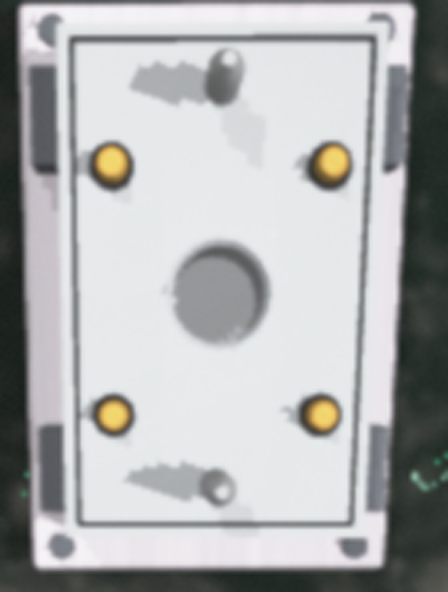

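```bash
python3 - <<'E'
from low import *
Z=np.load('w4.npz');p,d,K,P=[Z[k] for k in 'pdKP']
W=cloud(d,K,P); hsv=cv2.cvtColor(p,cv2.COLOR_RGB2HSV)
m=(hsv[...,0]<18)&(hsv[...,1]>120)&(hsv[...,2]>100); m[:220]=0;m[290:]=0;m[:,:300]=0;m[:,350:]=0
T=np.array(robot.camera_model('wrist')['tool_from_camera'])
v,u=np.nonzero(m); dd=d[v,u]
X=np.stack([(u-K[0,2])/K[0,0]*dd,(v-K[1,2])/K[1,1]*dd,dd],-1)@T[:3,:3].T+T[:3,3]
print(len(X),np.percentile(X,[1,10,50,90,99],axis=0).round(4))
t=X[X[:,2]<np.percentile(X[:,2],1)+.004]; print('top',len(t),cv2.minEnclosingCircle(t[:,:2].astype(np.float32)*1000), t.mean(0))
for a in range(-30,30,4): 
    s=X[(X[:,2]>a/1e3)&(X[:,2]<(a+4)/1e3)]
    if len(s)>5: print(a,len(s),s[:,:2].min(0).round(4),s[:,:2].max(0).round(4))
E
```

```text
2183 [[-0.0083 -0.0089 -0.097 ]
 [-0.0049 -0.0067 -0.0242]
 [ 0.005   0.0007 -0.0227]
 [ 0.0094  0.0082  0.0025]
 [ 0.0309  0.0104  0.0054]]
top 30 ((49.28418731689453, 1.1319875717163086), 18.805776596069336) [ 0.03731493  0.00081729 -0.10896374]
-30 11 [-0.0005  0.0101] [0.0039 0.0102]
-26 1139 [-0.0085 -0.0087] [0.0091 0.0101]
-22 119 [-0.0051 -0.0088] [0.0089 0.0102]
-18 108 [ 0.0025 -0.0085] [0.009  0.0099]
-14 100 [ 0.0028 -0.0083] [0.0088 0.0096]
-10 91 [ 0.0024 -0.0084] [0.0088 0.0104]
-6 97 [ 0.003  -0.0082] [0.0091 0.0106]
-2 163 [ 0.0028 -0.0092] [0.0128 0.0112]
2 306 [ 0.0027 -0.0101] [0.0133 0.0115]
```

```bash
python3 -m handwheel '-0.034 0.316 -0.13 0 0 0;-0.034 0.316 -0.13 0 0 0;-0.034 0.316 -0.13 0 0 0;-0.034 0.316 -0.13 0 0 0'
python3 - <<'E'
from h import *
p,d,K,P=snap('wrist','w5.png')
s=robot.read_state();print(s['t'],s['tool_pos'],s['orientation'],s['force'])
E
```

```text
t: 5.9
tool_pos: [0.4803, 0.0348, 0.1111]
orientation: [-1.835, -2.549, 0.002]
force: [0.4, -0.9, 0.2]
opening: 0.019
5.95 [0.48104053 0.03382266 0.11191034] [ 1.83706372e+00  2.54823051e+00 -7.08265853e-04] [0.23986277 0.06256407 0.12264766]
```

View pics/w5.png

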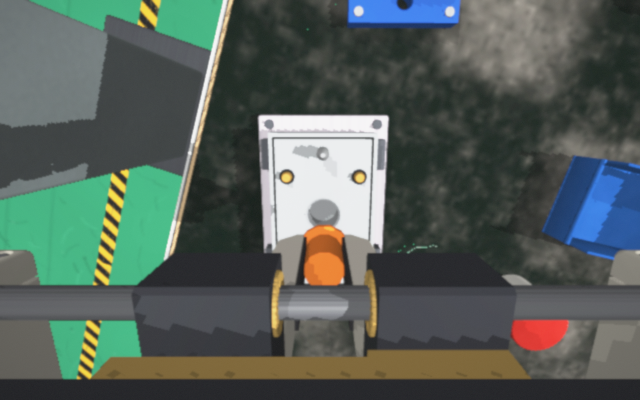

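The well at (324,212) lines up with the plug at (324,255), so I'll descend.

```bash
python3 -m handwheel '0 0 -0.1 0 0 0;0 0 -0.15 0 0 0;0 0 -0.2 0 0 0;0 0 -0.215 0 0 0;0 0 -0.215 0 0 0'; python3 -m handwheel '0 0 -0.01 0 0 0;0 0 -0.01 0 0 0'
```

```text
t: 6.45
tool_pos: [0.4811, 0.033, 0.0473]
orientation: [-1.84, -2.546, 0.001]
force: [-0.0, 0.2, -0.4]
opening: 0.0189
t: 6.65
tool_pos: [0.4812, 0.0338, 0.0449]
orientation: [1.838, 2.547, 0.0]
force: [-3.2, -0.1, -0.6]
opening: 0.0189
```

```bash
python3 -m handwheel '0 0 -0.006 0 0 0;0 0 -0.006 0 0 0;0 0 -0.006 0 0 0'; python3 -c "
from h import *
s=robot.read_state();print(s['tool_pos'],s['force'])"
```

```text
t: 6.95
tool_pos: [0.4812, 0.034, 0.0433]
orientation: [1.838, 2.548, -0.0]
force: [-6.1, -1.1, 5.0]
opening: 0.0189
[0.48118263 0.03398755 0.04325995] [-6.12898868 -1.11935867  4.98014426]
```

```bash
python3 -m handwheel '-0.003 0 0 0 0 0;-0.003 0 0 0 0 0'; python3 -m handwheel '0 0 0 0 0 0;0 0 0 0 0 0;0 0 0 0 0 0;0 0 0 0 0 0' -0.3
```

```text
t: 7.15
tool_pos: [0.4809, 0.034, 0.0433]
orientation: [1.837, 2.546, 0.001]
force: [-1.2, -0.0, 3.8]
opening: 0.019
t: 7.55
tool_pos: [0.48, 0.0341, 0.0424]
orientation: [-1.838, -2.548, 0.0]
force: [0.5, -0.5, 0.3]
opening: 0.0462
```

```bash
python3 -m handwheel '0 0 0.1 0 0 0;0 0 0.3 0 0 0;0 0 0.3 0 0 0;0 0 0.3 0 0 0'; python3 - <<'E'
from low import *
p,d,K,P=snap('wrist','w6.png');np.savez('w6.npz',p=p,d=d,K=K,P=P)
W=cloud(d,K,P)
for r in robot.silhouettes('wrist','plug_knob')[:1]:
    m=r['pixels']; pts=W[m]; pts=pts[~np.isnan(pts[:,0])]; print(r['conf'],r['rect'],np.percentile(pts,[2,50,98],axis=0).round(4).tolist())
    top=pts[pts[:,2]>.062]; print('top',len(top),top.mean(0).round(4),cv2.minEnclosingCircle(top[:,:2].astype(np.float32)*1000))
s=robot.read_state();print(s['t'],s['tool_pos'],s['opening'],s['force'])
E
```

```text
t: 7.95
tool_pos: [0.4822, 0.034, 0.1353]
orientation: [1.835, 2.544, 0.005]
force: [-0.1, 0.1, -0.3]
opening: 0.0603
0.81 [322.9, 211.2, 34.9, 37.3] [[0.4695, 0.0255, 0.0397], [0.4802, 0.0371, 0.0657], [0.4937, 0.0457, 0.0679]]
top 520 [0.4807 0.0341 0.0666] ((480.8196105957031, 33.538204193115234), 9.888468742370605)
8.05 [0.47968114 0.03408702 0.13157241] 0.060249935821211784 [-0.81819142  0.41331047 -0.32353592]
```

View pics/w6.png

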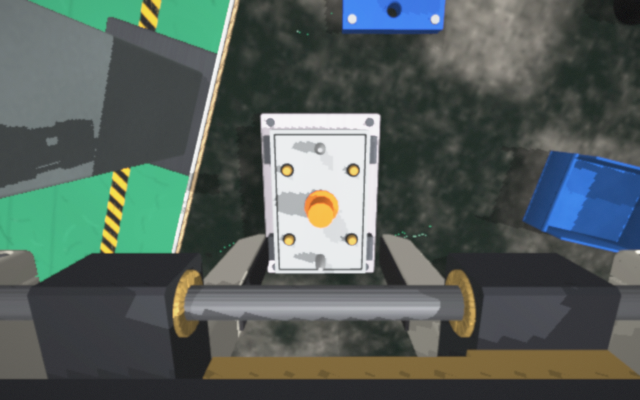

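The plug is seated at (320,208): its top is at z=0.0665 (0.066 expected) and its xy matches the fitted centre. Next is the upper half.

```bash
python3 -m handwheel '0.03 0.5 0.05 0 0 0;0.03 0.5 0.05 0 0 0;0.03 0.5 0.05 0 0 0;0.03 0.5 0.05 0 0 0;0.03 0.5 0.05 0 0 0' -1;  python3 -m handwheel '0 0 0 0 0 0;0 0 0 0 0 0'; python3 - <<'E'
from low import *
p,d,K,P=snap('wrist','w7.png');np.savez('w7.npz',p=p,d=d,K=K,P=P)
W=cloud(d,K,P)
for r in robot.tip_of('wrist','upper_hood')[:2]:
    v,u=r['at']; print(r['conf'],u,v,ray_at_z(K,P,u,v,.029).round(4),W[int(v),int(u)].round(4))
for r in robot.silhouettes('wrist','upper_hood')[:1]:
    m=r['pixels']; pts=W[m]; pts=pts[~np.isnan(pts[:,0])]; print(r['conf'],r['rect'],np.percentile(pts,[2,50,98],axis=0).round(4).tolist())
    for lo,hi in [(.008,.02),(.04,.06)]:
        t=pts[(pts[:,2]>lo)&(pts[:,2]<hi)]; print('rect',len(t),t[:,2].mean(),cv2.minAreaRect(t[:,:2].astype(np.float32)*1000))
s=robot.read_state();print(s['t'],s['tool_pos'],s['opening'],s['orientation'])
E
```

```text
t: 8.55
tool_pos: [0.4876, 0.1848, 0.1452]
orientation: [-1.833, -2.549, 0.005]
force: [1.0, 0.2, 0.2]
opening: 0.092
t: 8.75
tool_pos: [0.4886, 0.1826, 0.1464]
orientation: [-1.84, -2.545, 0.003]
force: [0.5, 0.5, -0.5]
opening: 0.0931
0.91 327.0 127.2 [0.472  0.2443 0.029 ] [0.4717 0.2446 0.0448]
0.91 [329.7, 124.8, 95.0, 145.1] [[0.4253, 0.1837, 0.0127], [0.4713, 0.248, 0.0149], [0.5182, 0.3049, 0.0457]]
rect 8688 0.014469021840080858 ((472.3231201171875, 243.59341430664062), (80.31246185302734, 123.99969482421875), 18.152660369873047)
rect 3861 0.04454898369288988 ((472.26953125, 244.08949279785156), (44.102684020996094, 55.181854248046875), 18.46697425842285)
8.9 [0.48914034 0.18296163 0.14730894] 0.09291560675097986 [-1.84027952e+00 -2.54604172e+00  4.91195635e-04]
```

View pics/w7.png

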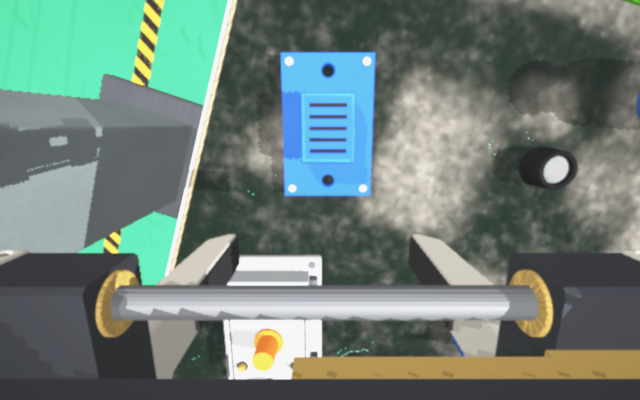

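The hood is at (328,128), fitted to world (0.4723, 0.2438) with yaw 18.3°, which matches the tool yaw. I'll descend and grip.

```bash
python3 -m handwheel '-0.056 0.204 -0.1 0 0 0;-0.056 0.204 -0.25 0 0 0;-0.056 0.204 -0.35 0 0 0;-0.056 0.204 -0.43 0 0 0;-0.056 0.204 -0.43 0 0 0'; python3 -m handwheel '0 0 0 0 0 0;0 0 0 0 0 0;0 0 0 0 0 0;0 0 0 0 0 0;0 0 0 0 0 0' 1 45; python3 -m handwheel '0 0 0 0 0 0;0 0 0 0 0 0;0 0 0 0 0 0'
```

```text
t: 9.4
tool_pos: [0.4689, 0.2435, 0.0144]
orientation: [-1.836, -2.544, 0.01]
force: [-1.3, 0.0, -1.1]
opening: 0.0929
t: 9.9
tool_pos: [0.4729, 0.2455, 0.0194]
orientation: [1.838, 2.547, 0.002]
force: [-0.2, -0.6, 0.4]
opening: 0.0581
t: 10.2
tool_pos: [0.4723, 0.2453, 0.0187]
orientation: [1.838, 2.548, -0.0]
force: [-1.3, -1.2, 3.5]
opening: 0.0439
```

```bash
python3 -m handwheel '0 0 0.05 0 0 0;0 0 0.15 0 0 0;0 0 0.25 0 0 0;0 0 0.35 0 0 0;0 0 0.35 0 0 0'; python3 -m handwheel '0 0 0 0 0 0;0 0 0 0 0 0'; python3 - <<'E'
from low import *
p,d,K,P=snap('wrist','w8.png');np.savez('w8.npz',p=p,d=d,K=K,P=P)
s=robot.read_state();print(s['t'],s['tool_pos'],s['opening'],s['orientation'],s['force'],s['wrist_torque'])
p,d,K,P=snap('top','t8.png');np.savez('t8.npz',p=p,d=d,K=K,P=P)
W=cloud(d,K,P)
for r in robot.silhouettes('top','upper_hood')[:1]:
    m=r['pixels']; pts=W[m]; print(r['conf'],r['rect'],np.nanpercentile(pts,[2,50,98],axis=0).round(4).tolist())
E
```

```text
t: 10.7
tool_pos: [0.4754, 0.2466, 0.1294]
orientation: [1.835, 2.544, 0.012]
force: [0.9, 0.6, -0.8]
opening: 0.0439
t: 10.9
tool_pos: [0.4712, 0.2449, 0.122]
orientation: [-1.837, -2.547, 0.003]
force: [-0.7, 0.4, -1.8]
opening: 0.0435
10.95 [0.47103084 0.24476631 0.12167316] 0.04365078800631595 [-1.83718102 -2.54629968  0.00414537] [ 0.24884864 -0.01874538 -1.55231266] [-0.0100682  -0.05162371 -0.03926718]
0.63 [213.2, 228.2, 30.3, 34.4] [[0.4431, 0.175, 0.1096], [0.4835, 0.2065, 0.1191], [0.5234, 0.24, 0.1515]]
```

View pics/w8.png

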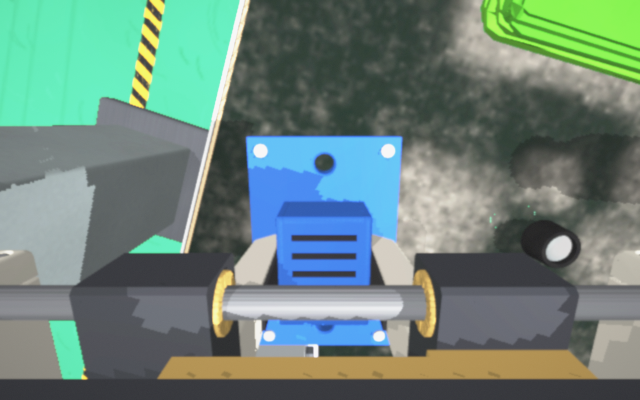

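The half is held level, with its far dowel hole at (325,163). I'll measure its pose in the tool frame.

```bash
python3 - <<'E'
from low import *
Z=np.load('w8.npz');p,d,K,P=[Z[k] for k in 'pdKP']
T=np.array(robot.camera_model('wrist')['tool_from_camera'])
X=cloud(d,K,T)
hsv=cv2.cvtColor(p,cv2.COLOR_RGB2HSV)
m=(hsv[...,0]>95)&(hsv[...,0]<125)&(hsv[...,1]>120); m[:, :240]=0; m[:,410:]=0; m[:130]=0;m[350:]=0
f=m.copy(); f[200:]=0
q=X[f]; q=q[~np.isnan(q[:,0])]; q=q[abs(q[:,2]-np.median(q[:,2]))<.004]
A=np.c_[q[:,:2],np.ones(len(q))]; c,*_=np.linalg.lstsq(A,q[:,2],rcond=None); print('flange plane tilt',c, len(q))
zf=np.median(q[:,2]); 
g=cv2.cvtColor(p,cv2.COLOR_RGB2GRAY); hole=np.zeros_like(g); sub=hsv[145:182,305:345]; hole[145:182,305:345]=(sub[...,2]<120)
n,l,st,cc=cv2.connectedComponentsWithStats(hole); i=1+st[1:,4].argmax(); print(st[i],cc[i])
u,v=st[i,0]+st[i,2]/2-.5,st[i,1]+st[i,3]/2-.5
print('hole tool',ray_at_z(K,T,u,v,zf),'expected x=.048')
# flange edges: left/right extents & front edge
for r in range(145,200,10):
    a=X[r,240:410][m[r,240:410]]; a=a[abs(a[:,2]-zf)<.004]; print(r,a[:,1].min().round(4),a[:,1].max().round(4),((a[:,1].min()+a[:,1].max())/2).round(4))
print('front x',np.percentile(q[:,0],99.8))
# rear flange white screws and hood top
h=X[m]; h=h[(h[:,2]<zf-.025)&(h[:,2]>zf-.035)]; print('hood',len(h),np.percentile(h,[.5,50,99.5],axis=0).round(4), cv2.minAreaRect(h[:,:2].astype(np.float32)*1000))
E
```

```text
flange plane tilt [-0.00111555 -0.00122124  0.00436305] 8830
[315 155  18  16 224] [323.83928571 162.30803571]
hole tool [0.04748696 0.00075581 0.00430883] expected x=.048
145 -0.039 0.0402 0.0006
155 -0.0393 0.0405 0.0006
165 -0.039 0.0406 0.0008
175 -0.0392 0.0401 0.0005
185 -0.039 0.0402 0.0006
195 -0.0387 0.0402 0.0008
front x 0.06065223917056164
hood 6209 [[-0.0287 -0.0211 -0.0273]
 [ 0.011   0.0005 -0.0257]
 [ 0.0269  0.0225 -0.0213]] ((-1.169565200805664, 0.6281490325927734), (45.216922760009766, 56.78314971923828), 89.89408111572266)
```

```bash
python3 -m handwheel '0.005 -0.14 0 0 0 0;0.01 -0.28 0 0 0 0;0.015 -0.42 0 0 0 0;0.02 -0.56 0 0 0 0;0.027 -0.703 0 0 0 0';python3 -m handwheel '0 0 -0.03 0 0 0;0 0 -0.03 0 0 0;0 0 -0.03 0 0 0;0 0 -0.03 0 0 0;0 0 -0.03 0 0 0'; python3 - <<'E'
from low import *
p,d,K,P=snap('wrist','w9.png');np.savez('w9.npz',p=p,d=d,K=K,P=P)
for i in range(2):
    snap('wrist'); s=robot.read_state();print(s['t'],s['tool_pos'],s['opening'],s['orientation'],s['force'])
E
```

```text
t: 11.55
tool_pos: [0.4795, 0.0329, 0.1226]
orientation: [-1.837, -2.547, 0.001]
force: [1.0, -0.0, -1.5]
opening: 0.0436
t: 12.05
tool_pos: [0.4805, 0.0355, 0.1147]
orientation: [1.836, 2.549, 0.0]
force: [-0.4, 0.6, -1.5]
opening: 0.0436
12.15 [0.48051076 0.03519274 0.11471371] 0.04342021050517759 [1.83614339e+00 2.54892254e+00 3.03285929e-04] [-0.42887426 -0.74540464 -2.28556921]
12.2 [0.48049186 0.03505547 0.11471014] 0.043891973646037044 [1.83639656e+00 2.54873754e+00 2.75429738e-04] [-1.56348842 -0.27001884 -1.49693568]
```

View pics/w9.png

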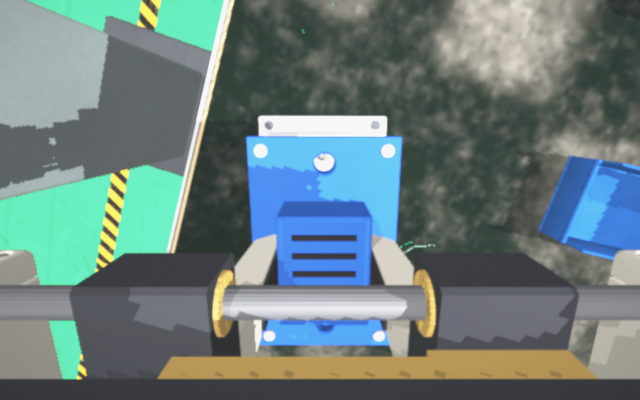

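Part of the lower half shows through the far dowel hole at (324,162), so the parts line up. I'll lower it in stages and watch the force.

```bash
python3 -m handwheel '-0.002 -0.003 -0.05 0 0 0;-0.002 -0.003 -0.1 0 0 0;-0.002 -0.003 -0.13 0 0 0;-0.002 -0.003 -0.13 0 0 0'; python3 -m handwheel '0 0 -0.015 0 0 0;0 0 -0.03 0 0 0;0 0 -0.03 0 0 0'; python3 - <<'E'
from low import *
p,d,K,P=snap('wrist','w10.png')
s=robot.read_state();print(s['t'],s['tool_pos'],s['opening'],s['orientation'],s['force'],s['wrist_torque'])
E
```

```text
t: 12.6
tool_pos: [0.4786, 0.0337, 0.0741]
orientation: [-1.836, -2.546, 0.002]
force: [-0.9, -0.5, -2.6]
opening: 0.0442
t: 12.9
tool_pos: [0.4796, 0.0335, 0.0663]
orientation: [-1.838, -2.548, 0.0]
force: [-0.4, -0.5, -2.7]
opening: 0.0439
12.95 [0.47977027 0.03345304 0.06650572] 0.043884856784280925 [-1.83809264e+00 -2.54765246e+00  1.27691542e-04] [ 0.35834539  0.8243547  -2.06134423] [-0.05508064 -0.18541472  0.03906397]
```

View pics/w10.png

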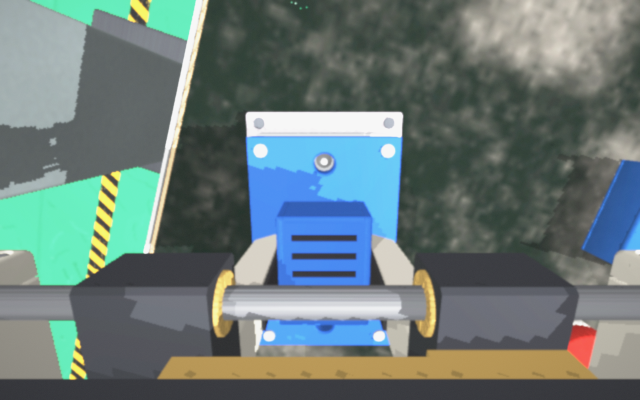

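The dowel tip is centred in the hole at (324,161) with no lateral force. I'll keep pressing.

```bash
python3 -m handwheel '0 0 -0.015 0 0 0;0 0 -0.027 0 0 0;0 0 -0.027 0 0 0' 1 60; python3 -m handwheel '0 0 -0.007 0 0 0;0 0 -0.013 0 0 0;0 0 -0.013 0 0 0;0 0 -0.013 0 0 0'
```

```text
t: 13.25
tool_pos: [0.4801, 0.0335, 0.0584]
orientation: [1.838, 2.547, 0.001]
force: [-0.7, 1.4, 1.9]
opening: 0.0437
t: 13.65
tool_pos: [0.4801, 0.0336, 0.0549]
orientation: [1.838, 2.547, 0.001]
force: [-1.7, 1.1, 4.2]
opening: 0.0438
```

```bash
python3 -m handwheel '0 0 -0.004 0 0 0;0 0 -0.004 0 0 0;0 0 -0.004 0 0 0'; python3 -m handwheel '0 0 -0.003 0 0 0;0 0 -0.003 0 0 0;0 0 -0.003 0 0 0'
```

```text
t: 13.95
tool_pos: [0.4801, 0.0335, 0.0546]
orientation: [1.838, 2.548, 0.0]
force: [-7.0, 1.4, 15.3]
opening: 0.0434
t: 14.25
tool_pos: [0.4802, 0.0335, 0.0546]
orientation: [1.838, 2.548, 0.0]
force: [-13.2, 1.4, 25.6]
opening: 0.0438
```

It's hard flush now: 25.6 N at an unchanged z. I'll back off slightly and check with the cameras.

```bash
python3 -m handwheel '-0.001 0 0.002 0 0 0;-0.001 0 0.002 0 0 0;-0.001 0 0.002 0 0 0'; python3 - <<'E'
from low import *
p,d,K,P=snap('wrist','w11.png');W=cloud(d,K,P)
f=W[170:195,260:300].reshape(-1,3); g=W[170:195,345:395].reshape(-1,3); f=np.r_[f,g]; f=f[~np.isnan(f[:,0])]
A=np.c_[f[:,:2],np.ones(len(f))]; c,*_=np.linalg.lstsq(A,f[:,2],rcond=None); print('flange top z (expect .050)',np.median(f[:,2]),'tilt',c[:2])
t=W[210:285,285:365].reshape(-1,3); t=t[(t[:,2]>.07)&(t[:,2]<.09)]; print('hood top (expect .080)',np.median(t[:,2]),cv2.minAreaRect(t[:,:2].astype(np.float32)*1000))
snap('top','t11.png'); snap('side','s11.png')
s=robot.read_state();print(s['t'],s['tool_pos'],s['opening'],s['orientation'],s['force'],s['wrist_torque'])
a=cv2.imread('pics/w11.png')[120:360,200:440]; b=cv2.imread('pics/s11.png')[180:300,280:440]
cv2.imwrite('pics/c11.png',np.hstack([cv2.resize(a,(400,400)),cv2.resize(b,(400,400),interpolation=cv2.INTER_CUBIC)]))
E
```

```text
t: 14.55
tool_pos: [0.4802, 0.0335, 0.0547]
orientation: [1.837, 2.547, 0.001]
force: [-6.2, 1.4, 16.8]
opening: 0.0435
flange top z (expect .050) 0.050368293186068724 tilt [0.0003152  0.00113694]
hood top (expect .080) 0.08043863268838952 ((478.29083251953125, 43.1353874206543), (37.71559143066406, 34.98984909057617), 17.99172592163086)
14.7 [0.48016656 0.03353295 0.05465292] 0.04345562682860607 [1.83737389e+00 2.54713016e+00 1.02617803e-03] [-7.70927751  2.04488938 16.42857639] [0.22581612 1.45606514 0.01925323]
```

View pics/c11.png

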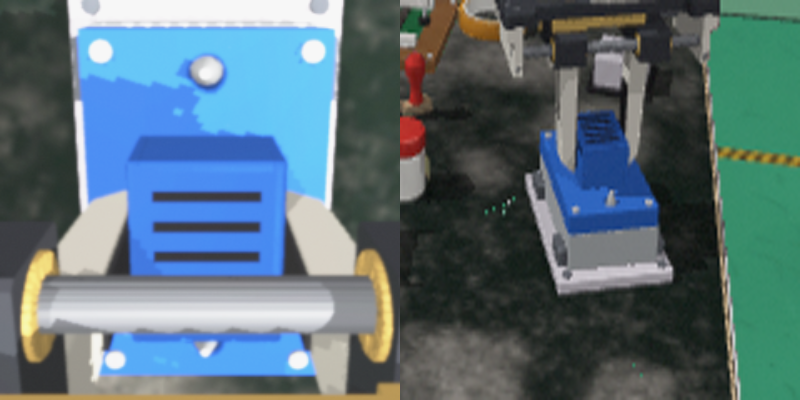

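View pics/t11.png

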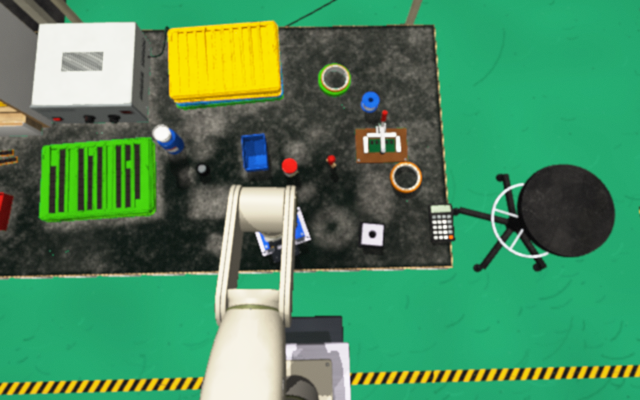

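The left crop shows both dowels standing through their holes, at (207,70) and (206,346). The right crop shows the blue half sitting closed on the grey one with no gap. In the top view the bystanders haven't moved, and the stand is empty at (372,235). The flange top is at 0.0504 (0.050 expected) and level, with a steady push of about 16 N, so I'm handing in.

```bash
python3 -c "
from plant import robot
robot.close_job(); s=robot.read_state(); print(s['t'],s['tool_pos'],s['force'])"
```

```text
the job is handed in; nothing more can be done
the job is handed in; nothing more can be done
```

I closed the housing and handed the job in at about 14.7 s with the gripper still holding it pressed shut. There was no verdict, and the state could no longer be read after hand-in.

- **Plug:** It's seated in the well and released. Its top was at z ≈ 0.0665 m (0.066 expected), and its position was within about 0.2 mm of the fitted well centre.
- **Upper half:** It's down over both dowels, with both tips showing through the holes. The flange top measured 0.0504 m (0.050 if flush), tilted about 0.001 rad, with the tool at the same yaw as the lower half. The side view shows no gap.
- **Push:** The last reading was about 16 N on the tool with a 60 N grip. About 7–8 N of sideways load remained, with no visible shift of the part. I couldn't read the spring pin travel directly; the measured height implies they're flush.
- **Bystanders:** None had moved visibly in the last top view.

One disagreement: the top camera's first estimate of the well was about 8 mm off in y from the wrist camera's fit to the four pins. I used the wrist fit, and both insertions went in on it.

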